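# Find the spares case with the loose valve ball and hand it over

## Robot

A 6-joint arm with a two-finger parallel gripper is mounted at the origin on the work surface. World frame = base frame: x ahead of the robot, y to its left, z up, the work surface at z = 0. Lengths are in m, angles in rad, forces in N, time in s.
With the tool pointing down it reaches from about 0.35 to 0.975 m from the base axis. Payload 17.4 kg.
Tool frame: the origin (TCP) lies on the centre line of the jaws, within the pads' length; the fingertips stand 25 mm ahead of it and the grasp point (between the pads) lies 6 mm ahead of it; x points along the fingers, y is the direction in which the jaws open and shut, and the axes are right-handed (so a half turn about x gives the same grasp; the last joint's range is limited). The gripper opens to 85 mm and grips with 20 to 120 N. Pads are 22 mm wide; open, the fingers measure 114 mm over their backs; the gripper's body (76 mm by 85 mm) begins 54 mm behind the grasp point. The pads swing forward as they close: fully open they stand 13 mm farther back than shut.
Start: joints at [1.28, 0.116, 1.442, -0, 1.584, -0.038], TCP at [0.169, 0.654, 0.256] pointing down, gripper open.
Joint ranges: [-2.83, 2.83], [-0.83, 2.19], [0.07, 2.5], [-1.14, 4.28], [0.01, 3], [-2.97, 2.97]. Speed limits (rad/s): [1.89, 1.89, 2.22, 3.14, 3.14, 3.14].

## Interface

Orientations are given as a rotation vector (axis times angle).
In Python, from cell import r gives the robot as it stands.
- The arm moves only by the tool carry_out, never from a script. Its argument "deltas" is a list of rows, each a list of 4 numbers: the shift along the tool's x, y, z normalised to -1 to 1, where 1 is 200 mm, then the turn about the tool's x normalised to -1 to 1, where 1 is 2 rad. In form: [[tx, ty, tz, twist], ...]. A call has 1 to 20 rows; each row is the pose to reach, as a shift and turn from the pose measured when the call began, along the tool's axes at that moment; what a row does not reach only later rows make up. A row lasts 1/8 s, in which the tool goes at most 62.5 mm and 10.7 degrees, less where a joint would pass 70% of its speed; a pose out of reach is approached as far as the arm can. A call with a number of a shift or a turn outside -1 to 1 is refused whole. A call with a gripper value outside its range is refused whole. "jaw" is the opening, from 0 (shut) to 1 (fully open), set as the call begins (left out, the last holds). The fingers move at their own pace and stop on an object; "force" is the grip in N (left out, the last holds). Time passes only in rows, so rows that repeat a pose let the fingers close. It gives the time, the measured TCP pose, the force and the opening at its end, in the units of the state.
- r.get_state(): the state, without advancing time (a new reading comes with each control period).
- r.read_camera(name): name is "side" or "top" or "wrist"; returns a dict with "img" (480x640x3 uint8, red, green, blue), "fovy" (degrees; the focal length in pixels is half the picture's height over the tangent of half this angle, whatever the lens; pixels are square), "cx", "cy" (the principal point, pixels), "pose" (4x4, takes a point from camera to world coordinates). Camera axes: x right, y up, looking along -z (the intrinsics and any distortion apply to the point x, -y, -z); pixel columns grow to the right and rows downward; lengths in m; the calibration is good to about 2 mm. A picture is of the moment at which its call begins. There is no depth.
- r.sign_off(): hands the job in, once; it reports no verdict.
Trained networks look in a picture, given as the dict that the camera call returned (one of the last four; its "shot" number tells which), for a name from the list of things; names that differ only in an ending like _2 or _b are one class to them, and where a whole thing is asked for, a point or a joint stands for the part that bears it (a point fixed in the world has none). Each returns a list of dicts, best first, with "p" (0 to 1); they miss things now and then, are a little off and sometimes report something else, mostly with a low value. They report only what shows in the picture. A call takes as long as a camera call.
- r.find_in(picture, label): "bbox" ([centre column, centre row, width, height] in pixels, round what is visible of it).
- r.trace(picture, label): "region" (480x640 bool, what is visible of it) and "bbox" ([centre column, centre row, width, height] in pixels, round what is visible of it).
The state is a dict: "time": time; "qpos": joint angles; "qd": joint speeds; "tau": joint torques, N m; "position": TCP position; "orientation": TCP orientation; "force": force on the tool from outside, world axes, zero at the start; "moment": the same for the moment, N m; "finger_gap": opening from 0.0 (shut) to 1.0 (fully open).
Only numpy, scipy, OpenCV 4.12 (cv2) and the standard library are available. Lean on these libraries where they do the work, as an engineer would, in place of code of your own. Each camera call takes 0.05 s, during which the arm holds its last target.

## Task

One of the three sealed spares cases on the rubber mat has a pump valve ball loose inside. Lift the cases one at a time by the grip block and shake or rock each to and fro along its length, at least twice and widely enough for a loose ball to knock against both ends, until you have found the one that rattles (shake it too, even if the others are already ruled out), and put every quiet one back upright where it stood. Then hold the rattling case out over the middle of the yellow hand-over pad, level and still, with its underside about 15 cm above it, and finish while holding it there; never bring a quiet case over the pad, and leave the data logger, the steel nozzle and the marker alone.

Things in the scene. Friction and masses are not known exactly. Their poses are not given: they have to be found in the camera images.
- case_a_grip (a point): centre of the black grip block (36 mm along x, 26 mm along y, 38 mm high, centred on the lid) of one of three identical sealed cases: grey box, orange lid, 120 x 52 x 46 mm (84 mm high with the block), underside 65 mm below this point, x along its length, z up; 0.44 to 0.62 kg (weight tells nothing). Inside, a 0.19 kg steel ball: packed tight mid-case, or (in one case, any of the three) free to run 34 mm either way along x
- case_b_grip (a point): centre of the black grip block (36 mm along x, 26 mm along y, 38 mm high, centred on the lid) of one of three identical sealed cases: grey box, orange lid, 120 x 52 x 46 mm (84 mm high with the block), underside 65 mm below this point, x along its length, z up; 0.44 to 0.62 kg (weight tells nothing). Inside, a 0.19 kg steel ball: packed tight mid-case, or (in one case, any of the three) free to run 34 mm either way along x
- case_c_grip (a point): centre of the black grip block (36 mm along x, 26 mm along y, 38 mm high, centred on the lid) of one of three identical sealed cases: grey box, orange lid, 120 x 52 x 46 mm (84 mm high with the block), underside 65 mm below this point, x along its length, z up; 0.44 to 0.62 kg (weight tells nothing). Inside, a 0.19 kg steel ball: packed tight mid-case, or (in one case, any of the three) free to run 34 mm either way along x
- mat: black rubber mat, 170 x 340 x 4 mm, fixed flat on the table; origin at the centre of its underside, y along its length; the three cases stand on it in a row along its y axis, parallel to its x axis, about 95 mm apart centre to centre
- pad_mid (a point): centre of the top face of the yellow and black hand-over pad, 100 x 100 x 4 mm, fixed flat on the table beyond the mat
- logger: bystander: grey data logger, 70 x 50 x 24 mm with three yellow plugs, lying on the table beside the mat; origin at the centre of its underside
- nozzle: bystander: steel printing nozzle, 48 mm across its foot, 65 mm high, standing on the table at the other side of the mat; origin at the centre of its underside
- marker: bystander: black and blue marker pen, 125 x 12 x 12 mm, lying beside the pad; origin at the middle of its underside

How it is judged:
By the outcome, as a careful person would: the job done as asked, in the order asked, and still so for the second after the job is handed in, while the arm keeps its last pose, push and grip.
It also fails if it takes over 72 s, if anything falls off the work surface, if the arm or the gripper's body presses on something with over 40 N, if the wrist force passes 120 N, or if a joint passes its speed limit or range.

## Working session

There is one attempt and no reset: what is moved stays moved. The work goes in short steps, Python scripts to look and compute and a tool call to move; the robot and the scene stay as the last step left them, time stands still between calls to the robot, and variables do not carry over. Pictures are saved under pics/ and viewed, and the job is handed in when it is done.

Besides the shell and the picture viewer there is one more tool, called after "Request:" as name(argument=value, ...), one argument or row to a line, values as JSON. carry_out: Moves the arm, as the interface text tells. Scaled input: -1 to 1 covers 200 mm each way for a shift and 2 rad each way for a turn. Its arguments: {"type":"object","properties":{"deltas":{"type":"array"},"jaw":{"type":"number"},"force":{"type":"number"}},"required":["deltas"]}

```bash
mkdir -p pics; ls; python3 - <<'E'
from cell import r
import cv2,numpy as np
s=r.get_state()
for k,v in s.items(): print(k,np.round(v,4))
for n in ["side","top","wrist"]:
    p=r.read_camera(n); cv2.imwrite(f"pics/{n}0.png",p["img"][:,:,::-1])
    print(n,{k:(np.round(v,3).tolist() if k!='img' else 0) for k,v in p.items()})
    for l in ["case_a_grip","pad_mid","mat","logger","nozzle","marker"]:
        print(l,[(np.round(d["bbox"]).tolist(),round(d["p"],2)) for d in r.find_in(p,l)])
E
```

```text
pics
time 0.0
qpos [ 1.2802  0.1164  1.4423  0.      1.584  -0.0378]
qd [-0.0012  0.0001 -0.0001 -0.0002 -0.      0.    ]
tau [ 7.00000e-04 -7.31991e+01 -6.32511e+01  0.00000e+00  6.10000e-03
  0.00000e+00]
position [0.1688 0.6534 0.2556]
orientation [ 0.1976  1.5619 -0.1994]
force [ 0.7034 -0.0494  0.6324]
moment [ 0.0181 -0.0367 -0.007 ]
finger_gap 1.003
side {'img': 0, 'fovy': 44.521, 'cx': 331.153, 'cy': 239.438, 'pose': [[0.957, 0.213, -0.196, 0.355], [-0.289, 0.736, -0.612, -0.646], [0.014, 0.643, 0.766, 0.934], [0.0, 0.0, 0.0, 1.0]], 'shot': 1}
case_a_grip [([283.0, 254.0, 66.0, 41.0], 0.63)]
pad_mid [([394.0, 273.0, 53.0, 42.0], 0.83), ([283.0, 298.0, 76.0, 45.0], 0.69)]
mat [([294.0, 310.0, 101.0, 156.0], 0.56)]
logger [([294.0, 429.0, 54.0, 46.0], 0.65)]
nozzle [([289.0, 205.0, 22.0, 31.0], 0.75)]
marker [([406.0, 224.0, 53.0, 16.0], 0.72)]
top {'img': 0, 'fovy': 47.159, 'cx': 325.272, 'cy': 240.35, 'pose': [[-0.004, 0.996, -0.093, 0.473], [-1.0, -0.004, 0.0, 0.025], [-0.0, 0.093, 0.996, 1.006], [0.0, 0.0, 0.0, 1.0]], 'shot': 2}
case_a_grip [([304.0, 288.0, 42.0, 76.0], 0.64)]
pad_mid [([346.0, 181.0, 62.0, 62.0], 0.55)]
mat [([356.0, 295.0, 204.0, 127.0], 0.67), ([290.0, 136.0, 9.0, 63.0], 0.25)]
logger [([493.0, 323.0, 47.0, 55.0], 0.69)]
nozzle [([232.0, 263.0, 28.0, 26.0], 0.72)]
marker [([289.0, 136.0, 9.0, 65.0], 0.7)]
wrist {'img': 0, 'fovy': 61.059, 'cx': 314.634, 'cy': 240.987, 'pose': [[0.251, -0.919, -0.305, 0.09], [0.968, 0.238, 0.078, 0.675], [0.001, -0.315, 0.949, 0.374], [0.0, 0.0, 0.0, 1.0]], 'shot': 3}
case_a_grip []
pad_mid []
mat []
logger []
nozzle []
marker []
```

View pics/top0.png

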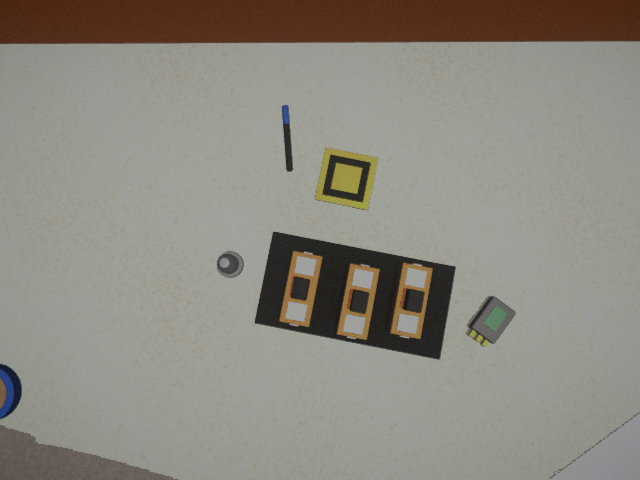

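View pics/side0.png

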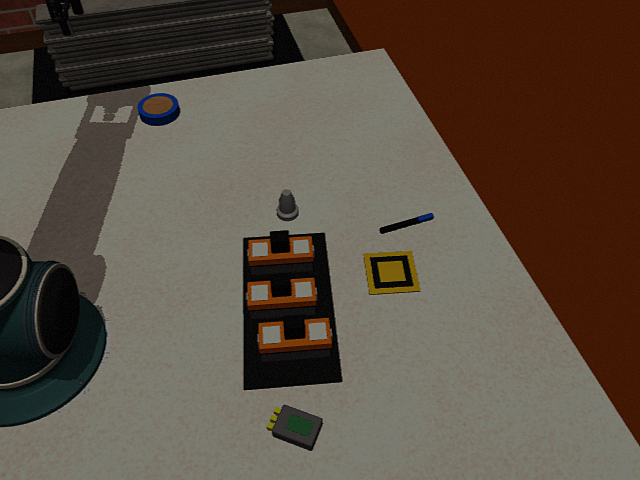

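```bash
cat > h.py <<'E'
import numpy as np,cv2
def ray(p,u,v):
    f=240/np.tan(np.radians(p["fovy"])/2)
    d=np.stack([(np.asarray(u)-p["cx"])/f,-(np.asarray(v)-p["cy"])/f,-np.ones(np.shape(u))],-1)
    return p["pose"][:3,3], d@p["pose"][:3,:3].T
def plane(p,u,v,z):
    o,d=ray(p,u,v); return o+d*((z-o[2])/d[...,2])[...,None]
def rect(pts):
    c,(w,h),a=cv2.minAreaRect((pts[:,:2]*1000).astype(np.float32))
    if w<h: w,h,a=h,w,a+90
    a=(a+90)%180-90
    return np.round([c[0],c[1],w,h,a],1)
E
python3 - <<'E'
from cell import r
import cv2,numpy as np
from h import *
for n in ["top","side"]:
    p=r.read_camera(n); img=p["img"]; hsv=cv2.cvtColor(img,cv2.COLOR_RGB2HSV)
    print(n,[k for k in p])
    o=((hsv[...,0]>5)&(hsv[...,0]<18)&(hsv[...,1]>150)&(hsv[...,2]>120)).astype(np.uint8)
    nl,lab,st,ce=cv2.connectedComponentsWithStats(o)
    for i in range(1,nl):
        if st[i,4]>150 and st[i,1]>100:
            v,u=np.nonzero(lab==i); print("lid",st[i].tolist(),rect(plane(p,u,v,.05)))
    y=((hsv[...,0]>22)&(hsv[...,0]<34)&(hsv[...,1]>120)&(hsv[...,2]>90)).astype(np.uint8)
    nl,lab,st,ce=cv2.connectedComponentsWithStats(y)
    for i in range(1,nl):
        if st[i,4]>60:
            v,u=np.nonzero(lab==i); print("yel",st[i].tolist(),rect(plane(p,u,v,.004)))
    for l,z in [("mat",.004),("case_a_grip",.05),("pad_mid",.004),("logger",0.012),("nozzle",0.0),("marker",.006)]:
        for d in r.trace(p,l):
            v,u=np.nonzero(d["region"]); print(l,round(d["p"],2),rect(plane(p,u,v,z)))
E
```

```text
top ['img', 'fovy', 'cx', 'cy', 'pose', 'shot']
yel [315, 148, 62, 62, 1122] [682.1 -13.7  98.6  97.9 -11.8]
yel [331, 163, 32, 31, 730] [682.3 -14.3  50.4  49.7  78.3]
mat 0.67 [467.6 -28.1 341.  170.8  78.7]
case_a_grip 0.96 [479.   67.8 128.4  53.4 -11.1]
pad_mid 0.91 [681.  -14.9 100.  100.   78. ]
logger 0.78 [ 418.3 -269.8   81.3   54.2  -36.1]
nozzle 0.83 [524.2 199.2  47.   46.2  45.3]
marker 0.83 [758.7  95.3 123.8  14.7   5.5]
marker 0.4 [681.3 -14.8 103.6 103.1 -11.8]
side ['img', 'fovy', 'cx', 'cy', 'pose', 'shot']
lid [249, 237, 64, 24, 457] [480.5  67.9 121.6  50.1 -11.2]
lid [248, 278, 67, 27, 562] [457.9 -31.4 120.9  50.4 -11.2]
lid [259, 318, 72, 31, 678] [ 458.9 -123.6  122.2   50.4  -11.3]
yel [364, 251, 57, 43, 689] [683.3 -14.3  99.5  99.2  77.9]
yel [379, 261, 27, 21, 309] [683.9 -13.9  48.8  48.  -11.3]
mat 0.92 [470.2 -30.6 341.3 171.8  78.7]
case_a_grip 0.59 [479.9  60.  127.3 105.3 -11.1]
pad_mid 0.62 [683.  -15.4 101.4  99.6  78.3]
logger 0.85 [ 420.3 -269.3   83.2   56.8  -36.7]
nozzle 0.76 [530.4 222.7  96.2  47.6  75.3]
marker 0.86 [760.8  95.4 126.9  18.1   4.9]
```

```bash
python3 - <<'E'
from cell import r
import cv2,numpy as np
from h import *
p=r.read_camera("top"); img=p["img"]; hsv=cv2.cvtColor(img,cv2.COLOR_RGB2HSV)
o=((hsv[...,0]>3)&(hsv[...,0]<20)&(hsv[...,1]>130)&(hsv[...,2]>90)).astype(np.uint8)
nl,lab,st,ce=cv2.connectedComponentsWithStats(o)
for i in range(1,nl):
    if st[i,4]>60 and st[i,1]>200:
        v,u=np.nonzero(lab==i); print("lid",st[i].tolist(),rect(plane(p,u,v,.05)))
d=((hsv[...,2]<60)).astype(np.uint8)
for (u0,v0) in [(300,288),(358,300),(412,299)]:
    v,u=np.nonzero(d[v0-14:v0+15,u0-12:u0+13]); u=u+u0-12; v=v+v0-14
    print(rect(plane(p,u,v,.088)))
from scipy.spatial.transform import Rotation as R
s=r.get_state(); print(np.round(R.from_rotvec(s["orientation"]).as_matrix(),3))
E
python3 - <<'E'
import cv2
i=cv2.imread('pics/top0.png')[220:370,240:470]
cv2.imwrite('pics/crop0.png',cv2.resize(i,None,fx=3.4,fy=3.4,interpolation=cv2.INTER_CUBIC))
E
```

```text
lid [280, 251, 43, 76, 1027] [478.9  67.9 123.7  52.5 -11.3]
lid [391, 263, 42, 76, 995] [ 457.5 -123.3  123.6   52.8  -11.3]
lid [337, 264, 43, 76, 1035] [456.5 -31.3 123.6  52.5 -11.3]
[479.1  67.5  34.4  25.4 -11.3]
[457.3 -30.2  34.7  25.7 -11.9]
[ 458.5 -120.4   34.1   29.2  -11.5]
[[-0.     0.25   0.968]
 [-0.     0.968 -0.25 ]
 [-1.    -0.    -0.   ]]
```

View pics/crop0.png

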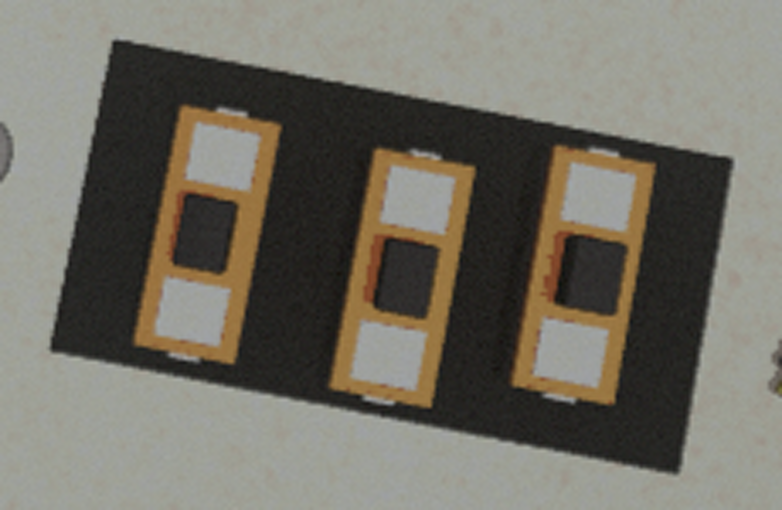

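Request:
carry_out(
  deltas=[
    [0, -0.815, 0.745, 0],
    [0, -0.815, 0.745, 0],
    [0, -0.815, 0.745, 0],
    [0, -0.815, 0.745, 0],
  ],
  jaw=1,
  force=80,
)

```text
time: 2.3
position: [0.2732, 0.4563, 0.2567]
orientation: [0.2, 1.561, -0.199]
force: [-0.3, 0.7, -0.2]
finger_gap: 1.001
```

Request:
carry_out(
  deltas=[
    [0, -0.815, 0.745, 0],
    [0, -0.815, 0.745, 0],
    [0, -0.815, 0.745, 0],
    [0, -0.815, 0.745, 0],
  ],
)

```text
time: 2.8
position: [0.3773, 0.2588, 0.257]
orientation: [0.201, 1.56, -0.2]
force: [-0.3, -0.0, -0.5]
finger_gap: 1.0
```

```bash
cat >> h.py <<'E'
from scipy.spatial.transform import Rotation as R
G=dict(A=(.4793,.0678),B=(.457,-.0311),C=(.458,-.1233),P=(.6827,-.0142)); YAW=np.radians(-11.25)
def go(s,tx,ty,tz):
    M=R.from_rotvec(s["orientation"]).as_matrix()
    d=M.T@(np.array([tx,ty,tz])-s["position"])/.2
    h=np.arctan2(M[1,2],M[0,2]); 
    print("t",round(s["time"],2),"pos",np.round(s["position"],4),"yaw",round(np.degrees(h),2),"delta",np.round(d,4),"twist",round(-(YAW-h)/2,4),
     "down",np.round(M[:,0],4),"gap",round(s["finger_gap"],3))
def force(s):
    M=R.from_rotvec(s["orientation"]).as_matrix()
    print("t",round(s["time"],2),"F tool",np.round(M.T@s["force"],2),"M tool",np.round(M.T@s["moment"],4))
E
python3 -c "
from cell import r;from h import *
s=r.get_state();go(s,*G['A'],.19);force(s)"
```

```text
t 2.8 pos [0.3773 0.2588 0.257 ] yaw -14.65 delta [ 0.335  -0.7952  0.7346] twist -0.0296 down [ 1.6e-03  8.0e-04 -1.0e+00] gap 1.0
t 2.8 F tool [ 0.49 -0.11 -0.27] M tool [ 0.0017  0.0266 -0.0149]
```

Request:
carry_out(
  deltas=[
    [0.1, -0.795, 0.735, -0.03],
    [0.2, -0.795, 0.735, -0.03],
    [0.335, -0.795, 0.735, -0.03],
    [0.335, -0.795, 0.735, -0.03],
    [0.335, -0.795, 0.735, -0.03],
    [0.335, -0.795, 0.735, -0.03],
  ],
  jaw=0.8,
)

```text
time: 3.55
position: [0.4794, 0.0681, 0.1904]
orientation: [0.155, 1.564, -0.153]
force: [-0.2, -0.4, -0.8]
finger_gap: 0.798
```

```bash
python3 -c "
from cell import r;from h import *
p=r.read_camera('wrist'); cv2.imwrite('pics/w1.png',p['img'][:,:,::-1])
s=r.get_state();go(s,*G['A'],.08);force(s)"
```

```text
t 3.6 pos [0.4794 0.0684 0.1907] yaw -11.18 delta [ 0.5534 -0.0041 -0.0009] twist 0.0006 down [ 0.0025  0.0011 -1.    ] gap 0.804
t 3.6 F tool [-0.33 -0.44  0.91] M tool [-0.0125 -0.0223  0.0199]
```

View pics/w1.png

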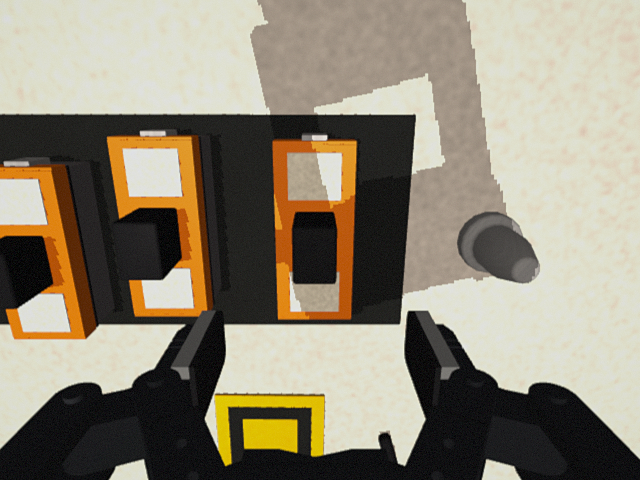

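Request:
carry_out(
  deltas=[
    [0.28, -0.004, 0, 0],
    [0.48, -0.004, 0, 0],
    [0.553, -0.004, 0, 0],
    [0.553, -0.004, 0, 0],
    [0.553, -0.004, 0, 0],
  ],
  jaw=0.6,
)

```text
time: 4.22
position: [0.4803, 0.0681, 0.082]
orientation: [0.154, 1.561, -0.151]
force: [0.9, -0.3, 0.2]
finger_gap: 0.601
```

Request:
carry_out(
  deltas=[
    [0, 0, 0, 0],
    [0, 0, 0, 0],
    [0, 0, 0, 0],
    [0, 0, 0, 0],
    [0, 0, 0, 0],
  ],
  jaw=0,
  force=80,
)

```text
time: 4.85
position: [0.4811, 0.0681, 0.0837]
orientation: [0.155, 1.558, -0.151]
force: [-2.7, -0.7, 10.2]
finger_gap: 0.294
```

```bash
python3 -c "
from cell import r;from h import *
s=r.get_state();go(s,*G['A'],.18);force(s)"
```

```text
t 4.85 pos [0.4811 0.0681 0.0837] yaw -11.16 delta [-0.4817 -0.002  -0.0051] twist 0.0008 down [ 0.0072  0.0015 -1.    ] gap 0.294
t 4.85 F tool [-10.24  -1.15  -2.43] M tool [-0.0785  0.3439 -0.0175]
```

Request:
carry_out(
  deltas=[
    [-0.12, 0, 0, 0],
    [-0.32, 0, 0, 0],
    [-0.48, 0, 0, 0],
    [-0.48, 0, 0, 0],
    [-0.48, 0, 0, 0],
    [-0.48, 0, 0, 0],
  ],
)

```text
time: 5.6
position: [0.4799, 0.0679, 0.178]
orientation: [0.154, 1.561, -0.151]
force: [-0.3, 1.1, -3.9]
finger_gap: 0.293
```

```bash
python3 -c "
from cell import r;from h import *
for i in range(3):
  p=r.read_camera('side')
  s=r.get_state();force(s)
cv2.imwrite('pics/s1.png',p['img'][:,:,::-1])
go(s,*G['A'],.18)"
```

```text
t 5.65 F tool [ 4.9  -0.38 -0.13] M tool [ 0.0023  0.0198 -0.0475]
t 5.7 F tool [4.12 0.62 0.06] M tool [-0.0496 -0.0251 -0.0141]
t 5.75 F tool [ 4.62 -0.07 -0.28] M tool [-0.0081  0.0174 -0.0339]
t 5.75 pos [0.4801 0.068  0.1788] yaw -11.16 delta [-0.0061 -0.0016 -0.004 ] twist 0.0008 down [ 0.0058  0.0014 -1.    ] gap 0.29
```

View pics/s1.png

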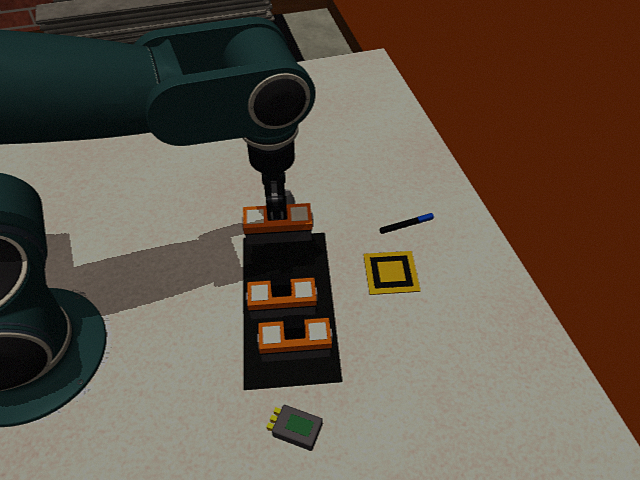

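Request:
carry_out(
  deltas=[
    [0, 0, -0.325, 0],
    [0, 0, -0.325, 0],
    [0, 0, 0.325, 0],
    [0, 0, 0.325, 0],
    [0, 0, 0.325, 0],
    [0, 0, -0.325, 0],
    [0, 0, -0.325, 0],
    [0, 0, -0.325, 0],
    [0, 0, 0.325, 0],
    [0, 0, 0.325, 0],
    [0, 0, 0.325, 0],
    [0, 0, -0.325, 0],
    [0, 0, -0.325, 0],
    [0, 0, -0.325, 0],
    [0, 0, 0.325, 0],
    [0, 0, 0.325, 0],
    [0, 0, 0.325, 0],
    [0, 0, 0.325, 0],
  ],
)

```text
time: 8.0
position: [0.5442, 0.0552, 0.1784]
orientation: [0.155, 1.561, -0.152]
force: [-1.7, 0.7, -4.0]
finger_gap: 0.293
```

```bash
cat > ms.py <<'E'
from cell import r;from h import *
import sys
L=[]
for i in range(int(sys.argv[1])):
  p=r.read_camera('side')
  s=r.get_state();M=R.from_rotvec(s["orientation"]).as_matrix();L.append(np.r_[M.T@s["force"],M.T@s["moment"]])
L=np.array(L); print(np.round(L[:,4],3)); print(np.round(L.mean(0),3),"sd",np.round(L.std(0),3)); go(s,*G['A'],.18)
cv2.imwrite(sys.argv[2],p['img'][:,:,::-1])
E
python3 ms.py 10 pics/s2.png
```

```text
[ 0.099  0.062  0.105  0.101  0.072  0.062  0.085  0.07   0.039 -0.031]
[ 4.244e+00  9.800e-02 -1.870e-01  4.000e-03  6.600e-02 -3.000e-03] sd [0.508 0.483 0.53  0.023 0.038 0.035]
t 8.5 pos [0.5437 0.0555 0.1794] yaw -11.15 delta [-0.0049 -0.0018 -0.328 ] twist 0.0008 down [ 0.0064  0.0014 -1.    ] gap 0.292
```

Request:
carry_out(
  deltas=[
    [0, 0, -0.65, 0],
    [0, 0, -0.65, 0],
    [0, 0, -0.65, 0],
  ],
)

```text
time: 8.88
position: [0.4137, 0.0811, 0.1791]
orientation: [0.154, 1.557, -0.15]
force: [1.1, 0.9, -3.1]
finger_gap: 0.293
```

```bash
python3 ms.py 16 pics/s3.png
```

```text
[-0.06  -0.17  -0.078 -0.045 -0.043 -0.032 -0.024 -0.064 -0.073 -0.079
 -0.07   0.028 -0.045 -0.085 -0.046 -0.026]
[ 4.536e+00  6.700e-02  2.920e-01  5.000e-03 -5.700e-02  3.000e-03] sd [0.735 0.462 0.59  0.023 0.04  0.044]
t 9.68 pos [0.4162 0.0806 0.1786] yaw -11.16 delta [-0.0051 -0.0018  0.3218] twist 0.0008 down [ 0.0063  0.0015 -1.    ] gap 0.286
```

Request:
carry_out(
  deltas=[
    [0, 0, 0.325, 0],
    [0, 0, 0.325, 0],
    [0, 0, 0.325, 0],
    [0, 0, 0.325, 0],
  ],
)

```text
time: 10.18
position: [0.4794, 0.0682, 0.1793]
orientation: [0.154, 1.559, -0.151]
force: [-0.8, 0.9, -4.5]
finger_gap: 0.29
```

```bash
python3 ms.py 14 pics/s4.png
```

```text
[-0.007  0.142  0.042  0.062  0.047  0.069  0.005  0.089 -0.01   0.087
  0.068  0.111  0.131  0.106]
[ 4.198e+00  1.150e-01 -1.160e-01  1.200e-02  6.700e-02  1.000e-03] sd [0.387 0.37  0.447 0.033 0.047 0.031]
t 10.88 pos [0.48  0.068 0.179] yaw -11.16 delta [-0.0053 -0.0017 -0.0032] twist 0.0008 down [ 0.0062  0.0015 -1.    ] gap 0.289
```

Request:
carry_out(
  deltas=[
    [0, 0, 0.325, 0],
    [0, 0, 0.325, 0],
    [0, 0, 0.325, 0],
    [0, 0, 0, 0],
    [0, 0, 0, 0],
    [0, 0, 0, 0],
    [0, 0, 0, 0],
  ],
)

```text
time: 11.75
position: [0.4804, 0.068, 0.1794]
orientation: [0.154, 1.558, -0.151]
force: [0.8, 0.7, -4.6]
finger_gap: 0.29
```

```bash
python3 ms.py 14 pics/s5.png
```

```text
[-0.019 -0.067 -0.02  -0.03   0.004 -0.039 -0.05  -0.046 -0.072 -0.059
 -0.029 -0.082 -0.036 -0.074]
[ 4.284e+00 -2.220e-01 -4.300e-02 -3.000e-03 -4.400e-02 -5.000e-03] sd [0.479 0.787 0.496 0.026 0.024 0.029]
t 12.45 pos [0.48  0.068 0.179] yaw -11.15 delta [-0.0052 -0.0018 -0.0032] twist 0.0009 down [ 0.0062  0.0014 -1.    ] gap 0.288
```

```bash
python3 -c "
from cell import r;from h import *
s=r.get_state();go(s,.684,-.0140,.2337)"
```

```text
t 12.45 pos [0.48  0.068 0.179] yaw -11.15 delta [-0.2679 -0.2044  1.0816] twist 0.0009 down [ 0.0062  0.0014 -1.    ] gap 0.288
```

Case A's moment flips sign with the stop direction (0.11 N·m, against about 0.13 expected for the loose ball), so it rattles. I'll carry it to the pad, gently.

Request:
carry_out(
  deltas=[
    [-0.08, -0.02, 0.1, 0],
    [-0.16, -0.06, 0.25, 0],
    [-0.22, -0.1, 0.42, 0],
    [-0.265, -0.13, 0.6, 0],
    [-0.265, -0.16, 0.76, 0],
    [-0.265, -0.18, 0.88, 0],
    [-0.265, -0.195, 0.95, 0],
    [-0.265, -0.204, 0.98, 0],
    [-0.265, -0.204, 0.98, 0],
    [-0.265, -0.204, 0.98, 0],
  ],
)

```text
time: 13.7
position: [0.6636, -0.0098, 0.2333]
orientation: [0.154, 1.559, -0.151]
force: [0.3, -0.2, -4.2]
finger_gap: 0.291
```

```bash
python3 -c "
from cell import r;from h import *
s=r.get_state();go(s,.684,-.0140,.2337)"
```

```text
t 13.7 pos [ 0.6636 -0.0098  0.2333] yaw -11.14 delta [-0.0016 -0.0011  0.1041] twist 0.001 down [ 0.0064  0.0014 -1.    ] gap 0.291
```

Request:
carry_out(
  deltas=[
    [0, 0, 0.03, 0],
    [0, 0, 0.07, 0],
    [-0.003, 0, 0.095, 0],
    [-0.003, 0, 0.104, 0],
    [-0.003, 0, 0.104, 0],
    [-0.003, 0, 0.104, 0],
    [-0.003, 0, 0.104, 0],
  ],
)

```text
time: 14.58
position: [0.6839, -0.0137, 0.234]
orientation: [0.154, 1.559, -0.151]
force: [0.1, -0.2, -5.2]
finger_gap: 0.29
```

```bash
python3 -c "
from cell import r;from h import *
t=r.read_camera('top');p=r.read_camera('side');w=r.read_camera('wrist')
for n,q in (('top',t),('side',p),('wrist',w)): cv2.imwrite('pics/e_%s.png'%n,q['img'][:,:,::-1])
s=r.get_state();go(s,.684,-.0140,.2337);force(s);print(np.round(s['qd'],3))
for n,q in (('top',t),('side',p)):
  hsv=cv2.cvtColor(q['img'],cv2.COLOR_RGB2HSV)
  o=((hsv[...,0]>3)&(hsv[...,0]<20)&(hsv[...,1]>130)&(hsv[...,2]>90)).astype(np.uint8)
  nl,lab,st,ce=cv2.connectedComponentsWithStats(o)
  for i in range(1,nl):
    if st[i,4]>100 and st[i,1]>60:
      v,u=np.nonzero(lab==i)
      for z in (.05,.2): print(n,st[i].tolist(),z,rect(plane(q,u,v,z)))
"
```

```text
t 14.72 pos [ 0.684  -0.0137  0.234 ] yaw -11.14 delta [ 0.0016 -0.0014  0.0004] twist 0.0009 down [ 0.0065  0.0015 -1.    ] gap 0.289
t 14.72 F tool [ 4.08  0.99 -0.43] M tool [ 0.0178 -0.0501 -0.0418]
[-0.001 -0.    -0.     0.001  0.002 -0.003]
top [326, 150, 42, 38, 556] 0.05 [685.4 -12.5  65.5  63.6 -11.1]
top [326, 150, 42, 38, 556] 0.2 [652.1  -6.6  55.2  53.6 -11.1]
top [423, 267, 10, 36, 146] 0.05 [ 484.6 -152.    60.5   15.6   -1.2]
top [423, 267, 10, 36, 146] 0.2 [ 482.9 -124.2   51.    13.2   -1.2]
side [364, 190, 76, 27, 658] 0.05 [749.5 116.1 150.2  63.1 -10.3]
side [364, 190, 76, 27, 658] 0.2 [682.6 -13.2 124.7  52.4 -10.3]
side [247, 278, 70, 28, 737] 0.05 [457.7 -31.8 124.3  52.3 -11.3]
side [247, 278, 70, 28, 737] 0.2 [ 440.3 -136.   103.2   43.4  -11.3]
side [258, 318, 74, 32, 864] 0.05 [ 458.6 -123.8  124.4   52.6  -11.1]
side [258, 318, 74, 32, 864] 0.2 [ 441.  -212.4  103.3   43.7  -11.1]
```

View pics/e_side.png

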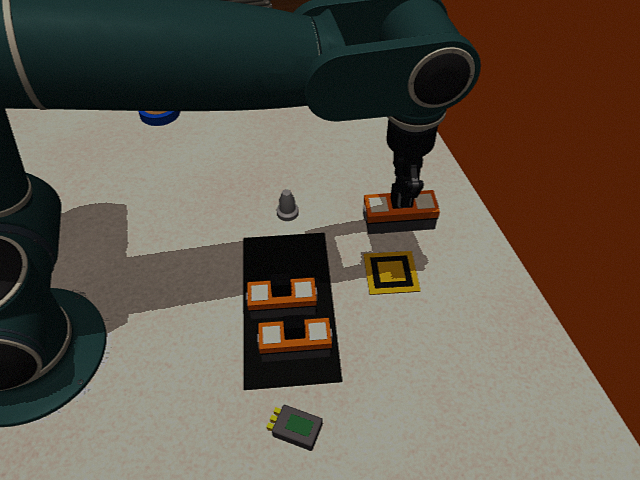

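View pics/e_top.png

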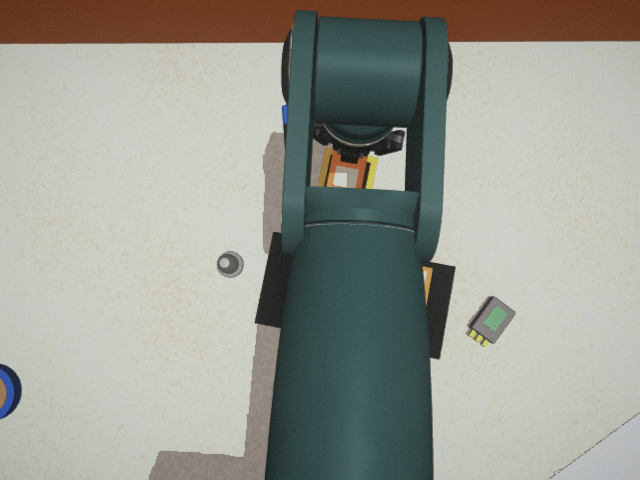

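```bash
python3 -c "
from cell import r
print(r.sign_off())"
```

```text
the job is handed in; nothing more can be done
None
```

The first case I lifted is the one that rattles: the one at the nozzle end of the mat. I handed the job in holding it over the middle of the pad after about 14.7 s. No verdict is reported.

- **Shaking:** I swung the case ±65 mm along its length several times. At the same pose, the wrist moment was +0.067 N·m after stopping one way and −0.044 N·m after stopping the other. That 0.11 N·m difference is close to the roughly 0.13 N·m a loose 0.19 kg ball would give.
- **Other two cases:** Having found the rattling case first, I never lifted the others. That means I had no quiet case to compare the moment reading against.
- **Final position:** The side camera put the held lid at about (0.683, −0.013), with the pad centre at (0.683, −0.014). The underside is about 15 cm above the pad and the joints were still.
- **Bystanders:** The logger, nozzle and marker were left alone. The marker was mostly hidden behind the arm in the last pictures.

Two small things were off:
- As the jaws closed, the fingertips pressed on the lid with about 10 N, well under the 40 N limit.
- In the last side picture the case's outline was about 1° off the resting cases. This may be a slight pitch, and I did not correct it.

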